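# Power, arm and hold-to-run on the bench tester

## Task

Start the board test at the four grey switch boxes with the closed fingertips: first press down the raised end of the rocker switch until it is fully on, then press the square key fully in so that it stays in, and last press the large mushroom button fully in and keep it pressed - the test runs only while it is held, so the program finishes while still holding it down. Do not press the small round button, do not press the others out of turn, and do not shift or lift the loose things on the bench.

Things in the scene. Friction and masses are not known exactly. Their poses are not given: they have to be found in the camera images.
- rocker_box: fixed grey switch box 92 x 62 x 40 mm (x, y, z), screwed to the bench by two small 4 mm thick ears on its y sides; origin at the centre of its underside, z up, x towards the end with a short round steel socket. It stands on any of four places in a row across the bench, turned up to 0.5 rad either way. Carries a black rocker switch in its top.
- rocker (a joint): rocker switch, rad: 0 = off (starts at 0 to 0.04), 0.30 = fully on, its stop. It tips about the box's y axis, pivot 40 mm above the bench in the middle of the box. The paddle is 56 x 30 mm, a shallow V of two halves: when off, the half towards the socket (+x) slants up and the other lies level; when on, the socket half lies level, its top 46 mm above the bench. Needs about 3 to 4 N at the raised end and stays where it is left
- rocker_press (a point): point on top of the rocker's socket-side (+x) half, 6 mm in from its end, on its centre line: press here to switch on. It is about 52 mm above the bench when off, and goes about 6 mm down to its stop
- square_box: fixed grey switch box 72 x 62 x 40 mm (x, y, z), screwed to the bench by two small 4 mm thick ears on its y sides; origin at the centre of its underside, z up, x towards the end with a short round steel socket. It stands on any of four places in a row across the bench, turned up to 0.5 rad either way. Carries the square key.
- square_key (a joint): square black key, 25 x 25 mm with a flat top, in a square steel frame 43 mm above the bench; m pressed: 0 = out, 0.008 = fully in, its stop. Latching, it has no return spring: moves under about 4 N and stays where it is left
- square_key_top (a point): centre of the square key's top face, 55 mm above the bench when out
- round_box: fixed grey switch box 72 x 62 x 40 mm (x, y, z), screwed to the bench by two small 4 mm thick ears on its y sides; origin at the centre of its underside, z up, x towards the end with a short round steel socket. It stands on any of four places in a row across the bench, turned up to 0.5 rad either way. Carries the small round button.
- round_key (a joint): small round black button, 20 mm across with a flat top 54 mm above the bench, m pressed: 0 = out, 0.008 = fully in; springs back. Not to be pressed
- mushroom_box: fixed grey switch box 72 x 62 x 40 mm (x, y, z), screwed to the bench by two small 4 mm thick ears on its y sides; origin at the centre of its underside, z up, x towards the end with a short round steel socket. It stands on any of four places in a row across the bench, turned up to 0.5 rad either way. Carries the mushroom button.
- mushroom (a joint): large black mushroom button, head 42 mm across on a steel stem; m pressed: 0 = out, 0.008 = fully in, its stop. Springs back: 2 N to start it, 5.2 N to keep it fully in
- mushroom_top (a point): centre of the mushroom button's top, 68 mm above the bench when out
- heat_sink_mid (a point): centre of a loose dark finned heat sink, 25 x 40 x 22 mm high, on the bench: a bystander
- transformer_mid (a point): centre of a loose small transformer, 52 x 42 x 36 mm high, on the bench: a bystander
- flux_jar_mid (a point): centre of a loose round jar with a green lid, 42 mm across, 37 mm high, on the bench: a bystander
- relay_carton_mid (a point): centre of a loose small carton, 45 x 74 x 50 mm high, on the bench: a bystander
There are look-alikes about, which are no part of the job. What is shaped like the square_box but blue or purple is not meant.

How it is judged:
By the outcome, as a careful person would: the job done as asked, in the order asked, and still so for the second after the job is handed in, while the arm keeps its last pose, push and grip.
It also fails if it takes over 40 s, if anything falls off the work surface, if the arm or the gripper's body presses on something with over 40 N, if the wrist force passes 120 N, or if a joint passes its speed limit or range.

## Robot

A 7-joint arm with a two-finger parallel gripper is mounted at the origin on a cart in front of the work surface, level with it; the furniture and walls round the work are solid. World frame = base frame: x ahead of the robot, y to its left, z up, the work surface at z = 0. Lengths are in m, angles in rad, forces in N, time in s.
With the tool pointing down it reaches from about 0.425 to 0.875 m from the base axis. Payload 4.7 kg.
Tool frame: the origin (TCP) lies at the very end of the fingers, on their centre line; the grasp point (between the pads) lies 19 mm behind it (bot.pinch_z is the z of the grasp point in the tool frame, in m); z points along the fingers, y is the line along which they close (so a half turn about z gives the same grasp; the last joint's range is limited). The gripper opens to 87 mm and grips with 3 to 60 N. Pads are 19 mm wide; open, the fingers measure 117 mm over their backs; the gripper's body (75 mm by 190 mm) begins 51 mm behind the grasp point.
Start: joints at [-1.242, 0.321, -0.07, 1.45, 0.023, 1.371, -0.057], TCP at [0.201, 0.618, 0.223] pointing down, gripper open.
Joint ranges: [-2.86, 2.86], [-0.3, 2.09], [-1.38, 1.24], [0.06, 2.45], [-1.56, 4.7], [0.09, 2.05], [-2.69, 2.69]. Speed limits (rad/s): [2.57, 2.57, 3.14, 3.14, 3.14, 3.14, 3.14].

## Interface

Orientations are given as a unit quaternion [x, y, z, w].
In Python, from workcell import readout, optics, job, spot_in, bot gives the robot as it stands.
- The arm moves only by the tool apply_moves, never from a script. Its arguments are lists of equal length, an entry for each row: "dp": the shift along the tool's x, y, z in units of 60 cm (1.0 is 60 cm), a list of three; "spin": the turn about the tool's z in units of 45 degrees (1.0 is 45 degrees). A call has exactly 8 rows; each row is the pose to reach, as a shift and turn from the pose commanded when the call began, along the tool's axes at that moment; what a row does not reach only later rows make up. A row lasts 1/8 s, in which the tool goes at most 62.5 mm and 10.7 degrees, less where a joint would pass 70% of its speed; a pose out of reach is approached as far as the arm can. A call with a number of a shift or a turn outside -1 to 1 is refused whole. A call with a gripper value outside its range is refused whole. "claw" is the gripper's target within -1 to 1 (fully open at 1, half-way at 0, shut at -1), set as the call begins (left out, the last holds). The fingers move at their own pace and stop on an object; "grip_force" is the grip in N (left out, the last holds). Time passes only in rows, so rows that repeat a pose let the fingers close, or fill a call up. It gives the time, the measured TCP pose, the force, the opening and the grip force at its end, in the units of the state.
- readout.read_state(): the state, without advancing time (a new reading comes with each control period).
- optics.grab_frame(name): name is "scene" or "top" or "wrist"; returns a dict with "frame" (400x640x3 uint8, red, green, blue), "z_map" (400x640 float32, m along the optical axis (not along the pixel's ray), 0 where there is no reading), "camera_matrix" (3x3 intrinsics, pixels), "extrinsics" (4x4, takes a point from world to camera coordinates); the wrist camera has in their place "tool_from_camera" (4x4, takes a point from camera to tool coordinates, whose origin is the TCP and whose axes are the flange's). Camera axes: x right, y up, looking along -z (the intrinsics and any distortion apply to the point x, -y, -z); pixel columns grow to the right and rows downward; lengths in m; the calibration is good to about 2 mm. A picture is of the moment at which its call begins: read the wrist's pose just before it.
- job.finish_job(): hands the job in; it is judged then, once.
Trained networks look in a picture, given as the dict that the camera call returned (one of the last four; its "shot" number tells which), for a name from the list of things; names that differ only in an ending like _2 or _b are one class to them, and where a whole thing is asked for, a point or a joint stands for the part that bears it (a point fixed in the world has none). Each returns a list of dicts, best first, with "conf" (0 to 1); they miss things now and then, are a little off and sometimes report something else, mostly with a low value. They report only what shows in the picture. A call takes as long as a camera call. They do not tell look-alikes from the thing itself.
- spot_in(picture, label): "box" ([centre column, centre row, width, height] in pixels, round what is visible of it).
The state is a dict: "time_s": time; "joint_positions": joint angles; "joint_velocities": joint speeds; "joint_torque": joint torques, N m; "tcp_pos": TCP position; "ee_rot": TCP orientation; "wrist_force": force on the tool from outside, world axes, zero at the start; "wrist_torque": the same for the moment, N m; "width": finger opening in m; "finger_force": force on a finger pad.
Only numpy, scipy, OpenCV 4.12 (cv2) and the standard library are available. Lean on these libraries where they do the work, as an engineer would, in place of code of your own. Each camera call takes 0.05 s, during which the arm holds its last target. There are 200 camera calls.

## Working session

There is one attempt and no reset: what is moved stays moved. The work goes in short steps, Python scripts to look and compute and a tool call to move; the robot and the scene stay as the last step left them, time stands still between calls to the robot, and variables do not carry over. Pictures are saved under pics/ and viewed, at most 10 in all, crops included, and the job is handed in when it is done.

Besides the shell and the picture viewer there is one more tool, called after "Call:" by a JSON object that holds its "method" and its "body", one argument or row to a line. apply_moves: Moves the arm, as the interface text tells. Shifts and turns lie within -1 to 1; 1 stands for 60 cm of shift or 45 degrees of turn. Its arguments: {"type":"object","properties":{"dp":{"type":"array"},"spin":{"type":"array"},"claw":{"type":"number"},"grip_force":{"type":"number"}},"required":["dp","spin"]}

```bash
mkdir -p pics; cat > h.py <<'E'
import numpy as np, cv2
from scipy.spatial.transform import Rotation as R
from workcell import readout, optics, job, spot_in, bot
def cloud(p, T=None):
    z=p["z_map"].astype(float); K=np.array(p["camera_matrix"]); h,w=z.shape
    u,v=np.meshgrid(np.arange(w),np.arange(h))
    c=np.stack([(u-K[0,2])/K[0,0]*z,-(v-K[1,2])/K[1,1]*z,-z],-1)
    M=np.linalg.inv(np.array(p["extrinsics"])) if T is None else T@np.array(p["tool_from_camera"])
    return c@M[:3,:3].T+M[:3,3], z>0
def tool():
    s=readout.read_state(); T=np.eye(4); T[:3,:3]=R.from_quat(s["ee_rot"]).as_matrix(); T[:3,3]=s["tcp_pos"]; return T
def save(p,n): cv2.imwrite("pics/"+n+".png",p["frame"][:,:,::-1])
E
python3 - <<'E'
from h import *
print(readout.read_state())
for n in ("top","scene"):
    p=optics.grab_frame(n); save(p,n+"0"); C,ok=cloud(p)
    print(n,[k for k in p], np.round(np.linalg.inv(p["extrinsics"])[:3,3],3))
    for l in ["rocker_box","rocker_press","square_box","square_key","round_box","round_key","mushroom_box","mushroom","heat_sink_mid","transformer_mid","flux_jar_mid","relay_carton_mid"]:
        for d in spot_in(p,l)[:3]:
            b=d["box"]; u,v=int(b[0]),int(b[1]); print(l,round(d["conf"],2),np.round(b),np.round(C[v,u],3))
E
```

```text
{'time_s': 0.0, 'joint_positions': array([-1.24189038,  0.32181297, -0.07011913,  1.45167532,  0.02261921,
        1.3707626 , -0.05689279]), 'joint_velocities': array([-0.00062063, -0.00055283,  0.00165925,  0.00053751,  0.00099368,
        0.00140416, -0.00076166]), 'joint_torque': array([-4.90107723e-04, -4.91303194e+01, -4.04242957e-01, -3.12530065e+01,
       -6.38939836e-02,  4.38399380e-02,  1.76873218e-04]), 'tcp_pos': array([0.20112605, 0.61753039, 0.22146812]), 'ee_rot': array([ 1.56717076e-01,  9.87643095e-01, -9.30420302e-04, -9.46783115e-05]), 'wrist_force': array([ 0.37116825, -0.75562336, -0.01936802]), 'wrist_torque': array([0.033394  , 0.02408346, 0.02304023]), 'finger_force': 0.0, 'width': 0.08687971170843545}
top ['frame', 'z_map', 'camera_matrix', 'extrinsics', 'shot'] [0.437 0.015 1.175]
rocker_box 0.83 [360. 189.  27.  29.] [ 0.624 -0.103  0.044]
rocker_box 0.44 [294. 201.  28.  30.] [0.585 0.085 0.041]
rocker_box 0.32 [365. 188.   9.  15.] [ 0.627 -0.12   0.048]
rocker_press 0.65 [362. 189.  10.  20.] [ 0.621 -0.112  0.046]
square_box 0.84 [374. 239.  32.  32.]
[... 1168 characters left out ...]
 270.  34.  38.] [ 0.465 -0.159  0.043]
square_key 0.61 [261. 242.  17.  13.] [ 0.394 -0.032  0.056]
square_key 0.57 [367. 296.  19.  21.] [ 0.508 -0.277  0.055]
square_key 0.49 [319. 262.  14.  15.] [ 0.473 -0.147  0.052]
round_box 0.94 [305. 186.  40.  35.] [0.581 0.076 0.04 ]
round_key 0.53 [367. 297.  14.  14.] [ 0.504 -0.278  0.056]
round_key 0.46 [305. 178.   4.   6.] [0.589 0.089 0.054]
round_key 0.42 [341. 165.  14.  14.] [0.714 0.108 0.026]
mushroom_box 0.64 [242. 160.  34.  36.] [0.49  0.261 0.04 ]
heat_sink_mid 0.44 [201. 181.   8.  14.] [0.369 0.262 0.023]
transformer_mid 0.63 [314. 349.  23.  36.] [ 0.359 -0.306  0.035]
flux_jar_mid 0.53 [341. 163.  17.  13.] [0.714 0.103 0.037]
```

```bash
python3 - <<'E'
import cv2
a=cv2.imread("pics/top0.png")[120:310,200:460]; cv2.imwrite("pics/topc.png",cv2.resize(a,None,fx=3,fy=3,interpolation=cv2.INTER_CUBIC))
a=cv2.imread("pics/scene0.png")[120:380,160:440]; cv2.imwrite("pics/scenec.png",cv2.resize(a,None,fx=2.3,fy=2.3,interpolation=cv2.INTER_CUBIC))
E
```

```text
(no output)
```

View pics/topc.png

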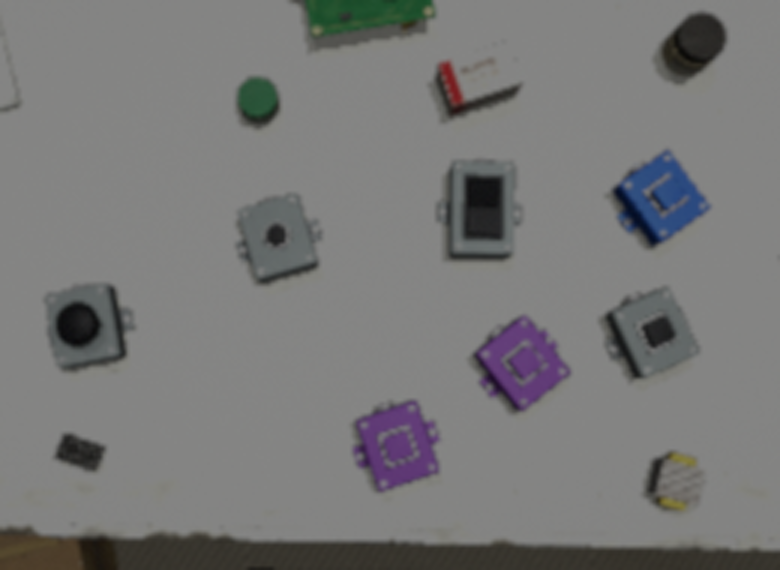

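View pics/scenec.png

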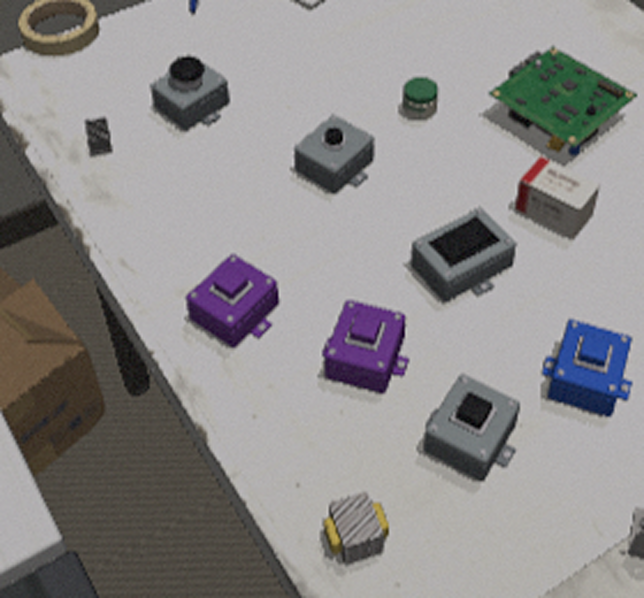

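The top crop shows the grey rocker box at (482,208), the grey square box with black key at (657,332), the round box at (277,236) and the mushroom at (78,323). The look-alikes are purple at (398,445) and (522,362), and blue at (662,198). For the square key I choose the grey one, full-frame (419,231). Next I measure from both views.

```bash
python3 - <<'E'
from h import *
t=tool(); print(np.round(t,3))
g={"rocker":(.615,-.112,.045,.05),"square":(.505,-.277,.048,.03),"mush":(.50,.270,.055,.035)}
for n in ("top","scene"):
    p=optics.grab_frame(n); C,ok=cloud(p); f=p["frame"].max(-1)
    for k,(x,y,z,r) in g.items():
        near=ok&(np.hypot(C[...,0]-x,C[...,1]-y)<r)
        m=near&(f<60)&(C[...,2]>z-.006)
        P=C[m]; rect=cv2.minAreaRect((P[:,:2]*1000).astype(np.float32))
        print(n,k,m.sum(),np.round(P.mean(0),4),"z pct",np.round(np.percentile(P[:,2],[5,50,95]),4),np.round(rect[0],1),np.round(rect[1],1),round(rect[2],1))
        if k=="rocker":
            for a in np.arange(.575,.66,.01):
                s=P[abs(P[:,0]-a)<.005]
                if len(s): print("  x",round(a,3),len(s),round(s[:,2].mean(),4),round(s[:,1].mean(),4))
E
```

```text
[[-0.951  0.31   0.     0.201]
 [ 0.31   0.951  0.     0.618]
 [-0.     0.    -1.     0.223]
 [ 0.     0.     0.     1.   ]]
top rocker 245 [ 0.6214 -0.1072  0.0469] z pct [0.0409 0.0472 0.0538] [ 621.9 -107.7] [60.3 32.9] 0.5
  x 0.595 32 0.0437 -0.1089
  x 0.605 46 0.0464 -0.1074
  x 0.615 37 0.046 -0.1077
  x 0.625 45 0.0464 -0.1069
  x 0.635 36 0.0476 -0.106
  x 0.645 46 0.0507 -0.1066
  x 0.655 3 0.0438 -0.1116
top square 71 [ 0.505  -0.2751  0.0545] z pct [0.0493 0.055  0.0578] [ 505.8 -276.6] [21.3 27.8] 28.7
top mush 159 [0.4992 0.2732 0.0658] z pct [0.0607 0.0662 0.0705] [499.1 273.9] [36.1 37.7] 73.1
scene rocker 317 [ 0.6194 -0.1108  0.0462] z pct [0.041  0.0462 0.0514] [ 622. -108.] [61.6 39.1] 0.4
  x 0.595 58 0.0442 -0.1086
  x 0.605 50 0.0457 -0.1119
  x 0.615 51 0.0454 -0.1097
  x 0.625 53 0.046 -0.1094
  x 0.635 58 0.0475 -0.1117
  x 0.645 45 0.0487 -0.1132
  x 0.655 2 0.0425 -0.1247
scene square 151 [ 0.5032 -0.2782  0.0528] z pct [0.0457 0.0538 0.0567] [ 504.6 -277.1] [24.8 24.2] 21.8
scene mush 114 [0.4964 0.2676 0.0649] z pct [0.0585 0.0655 0.0695] [497.5 269.1] [29.1 38.4] 78.2
```

Call:
{"method": "apply_moves", "body": {
  "dp": [
    [-0.0667,-0.0577,0],
    [-0.1333,-0.1154,0],
    [-0.2,-0.1731,0],
    [-0.2667,-0.2308,0],
    [-0.3333,-0.2885,0],
    [-0.4,-0.3462,0],
    [-0.4667,-0.404,0],
    [-0.5333,-0.4617,0]
  ],
  "spin": [-0.05,-0.1,-0.15,-0.2,-0.25,-0.3,-0.35,-0.4],
  "claw": -1,
  "grip_force": 20
}}

```text
time_s: 2.4
tcp_pos: [0.4206, 0.2541, 0.2229]
ee_rot: [-0.0, 1.0, 0.0, 0.0]
wrist_force: [-0.0, 0.6, -0.1]
width: 0.0148
finger_force: 0.0
```

Call:
{"method": "apply_moves", "body": {
  "dp": [
    [-0.042,-0.075,0],
    [-0.083,-0.15,0],
    [-0.125,-0.225,0],
    [-0.167,-0.3,0],
    [-0.208,-0.375,0],
    [-0.25,-0.45,0],
    [-0.292,-0.525,0],
    [-0.333,-0.6,0]
  ],
  "spin": [0,0,0,0,0,0,0,0]
}}

```text
time_s: 3.4
tcp_pos: [0.6202, -0.1057, 0.2228]
ee_rot: [-0.0, 1.0, 0.0, 0.0]
wrist_force: [0.6, 1.9, 0.1]
width: 0.0006
finger_force: 0.0
```

```bash
cat > w.py <<'E'
from h import *
import sys
n,x,y,zlo,r=sys.argv[1],*map(float,sys.argv[2:6])
T=tool(); p=optics.grab_frame("wrist"); save(p,"w_"+n); C,ok=cloud(p,T)
print(np.round(T[:3,3],4),"cam",np.round((T@np.array(p["tool_from_camera"]))[:3,3],3))
f=p["frame"].max(-1)
m=ok&(np.hypot(C[...,0]-x,C[...,1]-y)<r)&(f<70)&(C[...,2]>zlo)
P=C[m]; v,u=np.nonzero(m)
rect=cv2.minAreaRect((P[:,:2]*1000).astype(np.float32))
print(m.sum(),"px",u.mean(),v.mean(),np.round(P.mean(0),4),np.round(np.percentile(P[:,2],[5,50,95]),4),rect)
for a in np.arange(P[:,0].min(),P[:,0].max(),.006):
    s=P[abs(P[:,0]-a)<.003]
    if len(s): print(round(a,3),len(s),np.round(np.median(s[:,1:],0),4))
E
python3 w.py rock 0.622 -0.108 0.042 0.045
```

```text
[ 0.6202 -0.1057  0.2228] cam [ 0.538 -0.105  0.385]
38699 px 310.7330163570118 328.6371999276467 [ 0.5943 -0.1077  0.3135] [0.2502 0.3245 0.3399] ((617.0278930664062, -106.56745910644531), (72.03421020507812, 77.40594482421875), 0.03092220239341259)
0.581 4160 [-0.1125  0.3101]
0.587 3756 [-0.1082  0.3161]
0.593 23108 [-0.1093  0.3316]
0.599 5009 [-0.0986  0.3213]
0.605 220 [-0.1008  0.0471]
0.611 1310 [-0.1048  0.245 ]
0.617 186 [-0.105   0.0464]
0.623 330 [-0.1052  0.2713]
0.629 264 [-0.1057  0.0492]
0.635 131 [-0.1074  0.0492]
0.641 134 [-0.1062  0.0508]
0.647 78 [-0.1074  0.0519]
0.653 13 [-0.1137  0.0423]
```

```bash
sed -i 's/(C\[...,2\]>zlo)/(C[...,2]>zlo)\&(C[...,2]<.09)/' w.py; python3 w.py rock2 0.622 -0.108 0.042 0.045
```

```text
[ 0.6215 -0.1144  0.2224] cam [ 0.539 -0.112  0.384]
1285 px 330.4747081712062 175.26381322957198 [ 0.6206 -0.1061  0.0469] [0.0423 0.0465 0.0518] ((622.0045776367188, -106.28308868408203), (39.28300476074219, 62.51050567626953), 89.7483901977539)
0.591 36 [-0.1066  0.0423]
0.597 125 [-0.1078  0.0461]
0.603 135 [-0.1055  0.0463]
0.609 149 [-0.1054  0.046 ]
0.615 131 [-0.1066  0.0458]
0.621 130 [-0.1066  0.0455]
0.627 136 [-0.1067  0.0468]
0.633 144 [-0.1055  0.0483]
0.639 140 [-0.1055  0.0501]
0.645 134 [-0.1055  0.0518]
0.651 25 [-0.1054  0.0424]
```

View pics/w_rock.png

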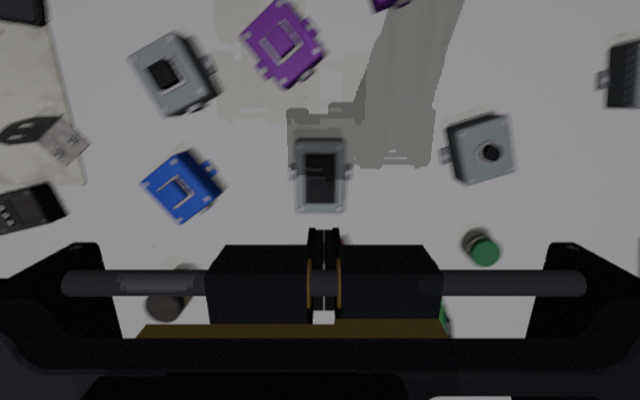

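```bash
python3 - <<'E'
from h import *
for i in range(4):
    s=readout.read_state(); print(s["time_s"],np.round(s["tcp_pos"],4),np.round(s["joint_velocities"],3),np.round(s["wrist_force"],1))
    optics.grab_frame("top")
E
```

```text
3.5 [ 0.62   -0.112   0.2223] [-0.047 -0.045 -0.056  0.045 -0.018  0.034 -0.057] [ 0.3 -0.2  0.5]
3.55 [ 0.6194 -0.1084  0.2222] [-0.042 -0.029 -0.051  0.028 -0.021  0.01  -0.017] [-1.2  1.   0.2]
3.6 [ 0.6192 -0.1056  0.2222] [-0.03  -0.022 -0.035  0.017 -0.008  0.002 -0.001] [-0.5  0.2 -0.8]
3.65 [ 0.6192 -0.1039  0.2223] [-0.023 -0.018 -0.018  0.009  0.001 -0.     0.   ] [-1.2  0.5 -1. ]
```

The wrist view shows the rocker box at (320,175) lying straight, its far half raised, the closed fingers at (325,275), and the grey square box at (165,75). I am moving above the press point.

Call:
{"method": "apply_moves", "body": {
  "dp": [
    [-0.02,-0.003,0.06],
    [-0.042,-0.005,0.12],
    [-0.042,-0.005,0.18],
    [-0.042,-0.005,0.23],
    [-0.042,-0.005,0.26],
    [-0.042,-0.005,0.262],
    [-0.042,-0.005,0.262],
    [-0.042,-0.005,0.262]
  ],
  "spin": [0,0,0,0,0,0,0,0]
}}

```text
time_s: 4.7
tcp_pos: [0.6456, -0.1076, 0.0669]
ee_rot: [0.0, 1.0, 0.0, 0.001]
wrist_force: [0.2, 0.0, 0.0]
width: 0.0004
finger_force: 0.0
```

```bash
python3 w.py rock3 0.622 -0.108 0.042 0.045
```

```text
[ 0.6456 -0.1076  0.0669] cam [ 0.563 -0.106  0.229]
4417 px 323.99117047769977 198.0273941589314 [ 0.6207 -0.1061  0.0509] [0.0423 0.0467 0.0822] ((622.4264526367188, -105.99349212646484), (62.53339767456055, 39.54155349731445), 0.09265068173408508)
0.591 82 [-0.108   0.0424]
0.597 492 [-0.1064  0.0462]
0.603 461 [-0.1061  0.0463]
0.609 442 [-0.1061  0.0461]
0.615 425 [-0.1061  0.0459]
0.621 437 [-0.1061  0.0458]
0.627 446 [-0.1054  0.047 ]
0.633 1014 [-0.1067  0.0697]
0.639 434 [-0.1061  0.0502]
0.645 150 [-0.0987  0.0516]
0.651 34 [-0.1057  0.0423]
```

View pics/w_rock3.png

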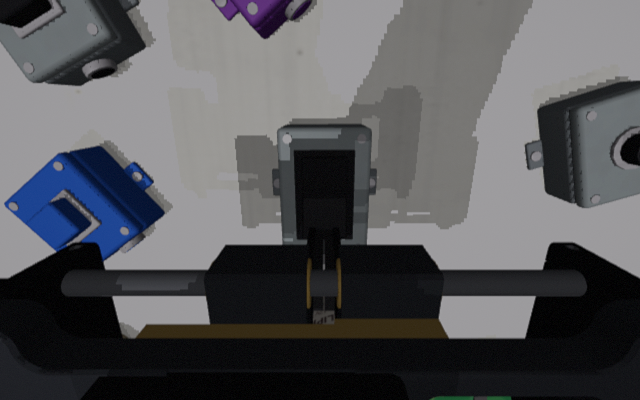

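The fingertips stand over the socket end of the rocker, on its centre line at pixel (323,240). I press.

Call:
{"method": "apply_moves", "body": {
  "dp": [
    [0,0,0.01],
    [0,0,0.018],
    [0,0,0.024],
    [0,0,0.028],
    [0,0,0.032],
    [0,0,0.036],
    [0,0,0.036],
    [0,0,0.036]
  ],
  "spin": [0,0,0,0,0,0,0,0]
}}

```text
time_s: 5.75
tcp_pos: [0.6461, -0.1076, 0.0463]
ee_rot: [0.0, 1.0, 0.0, 0.002]
wrist_force: [0.5, 0.6, 13.4]
width: 0.0009
finger_force: 6.3
```

Call:
{"method": "apply_moves", "body": {
  "dp": [
    [0,0,0.003],
    [0,0,0.006],
    [0,0,0.006],
    [0,0,0.006],
    [0,0,-0.01],
    [0,0,-0.04],
    [0,0,-0.07],
    [0,0,-0.07]
  ],
  "spin": [0,0,0,0,0,0,0,0]
}}

```text
time_s: 6.75
tcp_pos: [0.6456, -0.1079, 0.0876]
ee_rot: [0.0, 1.0, -0.0, 0.001]
wrist_force: [-0.1, 0.3, 1.1]
width: 0.0002
finger_force: 0.0
```

```bash
python3 w.py rock4 0.622 -0.108 0.042 0.045; python3 - <<'E'
from h import *
p=optics.grab_frame("scene"); C,ok=cloud(p); m=ok&(abs(C[...,0]-.505)<.04)&(abs(C[...,1]+.277)<.04)&(C[...,2]>.05)&(C[...,2]<.06)&(p["frame"].max(-1)<70)
print(C[m].mean(0),readout.read_state()["tcp_pos"])
E
```

```text
[ 0.6456 -0.1079  0.0876] cam [ 0.563 -0.107  0.249]
3489 px 324.4256233877902 186.93207222699914 [ 0.6207 -0.106   0.0479] [0.0422 0.0463 0.0532] ((622.504638671875, -108.04360961914062), (63.53770065307617, 43.276790618896484), 0.17698107659816742)
0.591 64 [-0.1042  0.0424]
0.597 477 [-0.1064  0.0498]
0.603 378 [-0.106  0.052]
0.609 342 [-0.1057  0.0501]
0.615 342 [-0.1056  0.0484]
0.621 317 [-0.1064  0.0465]
0.627 338 [-0.1056  0.0456]
0.633 366 [-0.1064  0.0457]
0.639 359 [-0.1058  0.0456]
0.645 318 [-0.1056  0.0456]
0.651 185 [-0.1079  0.045 ]
[ 0.50448362 -0.27737071  0.05438082] [ 0.64436356 -0.10746803  0.0856218 ]
```

The rocker is fully on: its socket half reads level at 46 mm and the other half is up. Next comes the square key.

Call:
{"method": "apply_moves", "body": {
  "dp": [
    [0.02,-0.03,-0.025],
    [0.06,-0.075,-0.025],
    [0.11,-0.13,-0.025],
    [0.155,-0.19,-0.025],
    [0.2,-0.24,-0.025],
    [0.225,-0.275,-0.025],
    [0.232,-0.2825,-0.025],
    [0.232,-0.2825,-0.025]
  ],
  "spin": [0,0,0,0,0,0,0,0]
}}

```text
time_s: 7.85
tcp_pos: [0.5051, -0.2771, 0.101]
ee_rot: [0.001, 1.0, 0.0, 0.0]
wrist_force: [0.2, 0.0, -1.0]
width: 0.0005
finger_force: 0.0
```

```bash
python3 w.py sq 0.505 -0.277 0.05 0.03;python3 w.py sq2 0.505 -0.277 0.05 0.03
```

```text
[ 0.5051 -0.2771  0.101 ] cam [ 0.423 -0.276  0.263]
918 px 325.4324618736383 213.59368191721134 [ 0.503  -0.2743  0.0544] [0.0527 0.0546 0.0556] ((504.434326171875, -274.6716613769531), (24.26129913330078, 25.09364891052246), 24.35177230834961)
0.489 45 [-0.2708  0.0535]
0.495 192 [-0.2754  0.0543]
0.501 270 [-0.2758  0.0546]
0.507 257 [-0.2731  0.0547]
0.513 154 [-0.2739  0.0546]
[ 0.5057 -0.2762  0.1009] cam [ 0.423 -0.275  0.263]
941 px 324.30499468650373 213.06588735387885 [ 0.5032 -0.2743  0.0544] [0.0528 0.0545 0.0557] ((504.84332275390625, -274.47918701171875), (25.007116317749023, 25.026151657104492), 25.376075744628906)
0.489 46 [-0.2708  0.0537]
0.495 198 [-0.2753  0.0544]
0.501 265 [-0.2761  0.0546]
0.507 257 [-0.273   0.0545]
0.513 175 [-0.2737  0.0547]
```

View pics/w_sq2.png

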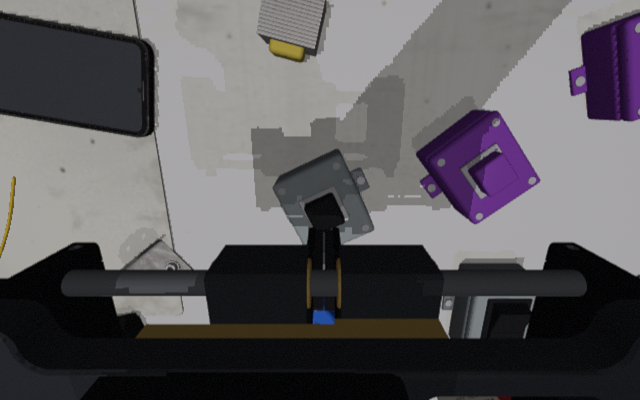

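The black key on the grey box at (325,212) lies right below the fingertips. I press to the stop and then lift.

Call:
{"method": "apply_moves", "body": {
  "dp": [
    [0,0.0025,0.03],
    [0,0.0025,0.055],
    [0,0.0025,0.07],
    [0,0.0025,0.078],
    [0,0.0025,0.086],
    [0,0.0025,0.093],
    [0,0.0025,0.096],
    [0,0.0025,0.098]
  ],
  "spin": [0,0,0,0,0,0,0,0]
}}

```text
time_s: 8.95
tcp_pos: [0.5052, -0.2753, 0.047]
ee_rot: [0.0, 1.0, 0.002, 0.0]
wrist_force: [-15.9, 10.1, 44.1]
width: 0.0004
finger_force: 21.7
```

Call:
{"method": "apply_moves", "body": {
  "dp": [
    [0,0,0.002],
    [0,0,0.004],
    [0,0,0.004],
    [0,0,0.004],
    [0,0,-0.01],
    [0,0,-0.05],
    [0,0,-0.09],
    [0,0,-0.09]
  ],
  "spin": [0,0,0,0,0,0,0,0]
}}

```text
time_s: 9.95
tcp_pos: [0.507, -0.2766, 0.0978]
ee_rot: [0.0, 1.0, -0.001, 0.002]
wrist_force: [1.2, -0.3, -1.3]
width: 0.0003
finger_force: 0.0
```

```bash
python3 w.py sq3 0.5045 -0.2755 0.0445 0.02;python3 - <<'E'
from h import *
p=optics.grab_frame("scene");optics.grab_frame("scene");print(np.round(tool(),4)); C,ok=cloud(p); m=ok&(abs(C[...,0]-.5)<.03)&(abs(C[...,1]-.272)<.03)&(C[...,2]>.06)&(p["frame"].max(-1)<70)
print(C[m].mean(0))
E
```

```text
[ 0.507  -0.2766  0.0978] cam [ 0.424 -0.275  0.259]
907 px 324.9757442116869 210.30540242557882 [ 0.5042 -0.2744  0.0465] [0.0454 0.0465 0.0475] ((504.7582702636719, -274.3401184082031), (24.858722686767578, 24.789630889892578), 25.251611709594727)
0.489 37 [-0.2705  0.0463]
0.495 177 [-0.2744  0.0465]
0.501 249 [-0.2759  0.0465]
0.507 241 [-0.2728  0.0466]
0.513 170 [-0.2743  0.0466]
0.519 33 [-0.2775  0.0464]
[[-1.000e+00  5.000e-04 -7.000e-04  5.049e-01]
 [ 5.000e-04  1.000e+00  2.000e-04 -2.752e-01]
 [ 7.000e-04  2.000e-04 -1.000e+00  9.500e-02]
 [ 0.000e+00  0.000e+00  0.000e+00  1.000e+00]]
[0.49649932 0.26863686 0.06536093]
```

The square key is fully in: its top reads 46.5 mm, down from 54.5 mm. I travel to the mushroom, above everything on the bench.

Call:
{"method": "apply_moves", "body": {
  "dp": [
    [0,0.03,-0.06],
    [0,0.1,-0.06],
    [0,0.18,-0.06],
    [0,0.26,-0.06],
    [0,0.34,-0.06],
    [0,0.42,-0.06],
    [0,0.5,-0.06],
    [0,0.58,-0.06]
  ],
  "spin": [0,0,0,0,0,0,0,0]
}}

```text
time_s: 11.1
tcp_pos: [0.5047, 0.074, 0.1308]
ee_rot: [0.0, 1.0, -0.0, -0.001]
wrist_force: [0.2, -0.6, 0.1]
width: 0.0005
finger_force: 0.0
```

Call:
{"method": "apply_moves", "body": {
  "dp": [
    [0.002,0.07,0],
    [0.005,0.14,0],
    [0.01,0.21,0],
    [0.012,0.26,0],
    [0.012,0.3,0],
    [0.012,0.32,0],
    [0.012,0.33,0],
    [0.012,0.33,0]
  ],
  "spin": [0,0,0,0,0,0,0,0]
}}

```text
time_s: 12.1
tcp_pos: [0.4987, 0.2699, 0.1319]
ee_rot: [0.001, 1.0, -0.0, 0.0]
wrist_force: [0.1, -0.8, -0.8]
width: 0.0004
finger_force: 0.0
```

```bash
python3 w.py mu 0.499 0.272 0.058 0.035;python3 w.py mu2 0.499 0.272 0.062 0.035
```

```text
[0.4987 0.2699 0.1319] cam [0.416 0.271 0.294]
1740 px 330.36724137931037 205.05344827586208 [0.4966 0.2768 0.0656] [0.0612 0.0662 0.0682] ((498.715087890625, 276.75091552734375), (40.12636947631836, 40.794639587402344), 45.352500915527344)
0.478 96 [0.2773 0.0618]
0.484 293 [0.2764 0.0651]
0.49 330 [0.2772 0.0666]
0.496 333 [0.2764 0.0671]
0.502 305 [0.2765 0.067 ]
0.508 238 [0.2765 0.0667]
0.514 135 [0.2765 0.0656]
[0.4987 0.2695 0.1319] cam [0.416 0.271 0.294]
1573 px 330.8397965670693 205.9491417673236 [0.4973 0.2768 0.0661] [0.0628 0.0664 0.0682] ((498.2667236328125, 276.9160461425781), (38.33055114746094, 39.25048828125), 1.6122825145721436)
0.479 63 [0.2777 0.0631]
0.485 260 [0.2768 0.0656]
0.491 310 [0.2768 0.0667]
0.497 314 [0.2768 0.067 ]
0.503 293 [0.2769 0.0671]
0.509 226 [0.2769 0.0665]
0.515 107 [0.2762 0.0656]
```

View pics/w_mu2.png

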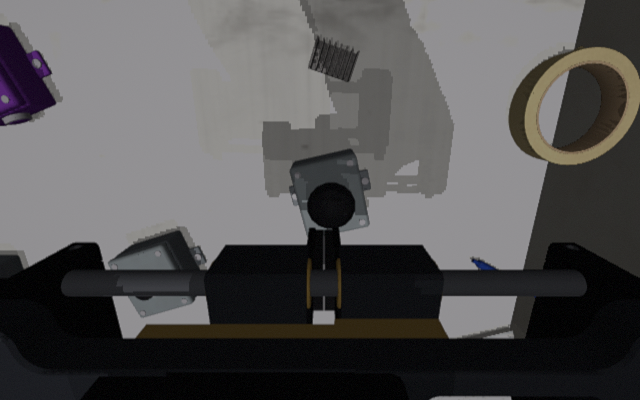

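The mushroom head, at (331,205), is about 4 mm to the left of the tips in +y. I correct for that, press in slowly and hold.

Call:
{"method": "apply_moves", "body": {
  "dp": [
    [0,0.0075,0.04],
    [0,0.0075,0.08],
    [0,0.0075,0.097],
    [0,0.0075,0.104],
    [0,0.0075,0.11],
    [0,0.0075,0.116],
    [0,0.0075,0.121],
    [0,0.0075,0.121]
  ],
  "spin": [0,0,0,0,0,0,0,0]
}}

```text
time_s: 13.2
tcp_pos: [0.4989, 0.2749, 0.0604]
ee_rot: [0.0, 1.0, 0.0, 0.0]
wrist_force: [-2.4, -1.9, 7.5]
width: 0.0001
finger_force: 3.7
```

Call:
{"method": "apply_moves", "body": {
  "dp": [
    [0,0,0.001],
    [0,0,0.002],
    [0,0,0.003],
    [0,0,0.003],
    [0,0,0.003],
    [0,0,0.003],
    [0,0,0.003],
    [0,0,0.003]
  ],
  "spin": [0,0,0,0,0,0,0,0]
}}

```text
time_s: 14.2
tcp_pos: [0.499, 0.2749, 0.0603]
ee_rot: [0.0, 1.0, 0.0, 0.0]
wrist_force: [-6.1, -4.5, 17.6]
width: 0.0008
finger_force: 8.5
```

```bash
python3 w.py mu3 0.499 0.274 0.05 0.03; python3 - <<'E'
from h import *
s=readout.read_state(); print(s["tcp_pos"],s["wrist_force"])
E
```

```text
[0.499  0.2749 0.0603] cam [0.416 0.276 0.222]
2187 px 324.61088248742567 230.4819387288523 [0.4882 0.2768 0.0634] [0.0526 0.0582 0.086 ] ((490.12322998046875, 276.8247985839844), (40.64012145996094, 23.357919692993164), 89.82088470458984)
0.478 195 [0.277  0.0536]
0.484 628 [0.2773 0.0573]
0.49 1046 [0.2764 0.068 ]
0.496 280 [0.2869 0.0578]
[0.49901104 0.27487956 0.06024924] [-6.10436537 -4.67435236 16.30682102]
```

The mushroom is at its stop: the tip stayed at 60.3 mm while the force rose from 7.5 to about 17 N, and the rim is 8 mm lower. I hand in while holding it.

```bash
python3 -c "
from h import *
print(job.finish_job())"
```

```text
the job is handed in; nothing more can be done
None
```

The job is handed in: I pressed the rocker fully on, then the square key fully in, and last the mushroom button to its stop, which the arm is still holding at about 17 N.

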